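# Shut and clamp the ingredient tub

## Task

One of the two ingredient tubs on the shop counter stands open. With the fingertips only, gripping and lifting nothing, press its lid fully down, then push its clamp handle over past the dead point until it snaps into lock on the lid. Leave the other tub and everything else on the counter as they are, and finish clear of everything.

Things in the scene. Friction and masses are not known exactly. Their poses are not given: they have to be found in the camera images.
- tub: The open tub: white plastic tub, 200 (x) by 170 (y) by 120 mm high, fixed to the counter; origin at the centre of its underside. Its lid is hinged along its +y rim; its clamp stands outside the middle of its -y wall (all in the tub's own axes; z up). It may stand left or right of the other tub.
- lid_edge (a point): Middle of the free edge of the open tub's lid, on its top face. The lid is 212 mm (along the tub's x) by 182 mm by 8 mm, a white frame round a clear pane; closed, it lies flat on the rim with its top at 128 mm. The hinge line is at y = +89 mm, z = 120 mm of the tub.
- lid (a joint): Lid angle of the open tub: 0 fully closed, grows as the free edge rises (rad). Starts between 0.5 and 0.95. A stiff hinge: the lid stays where it is left; pressing it down near its free edge takes under 5 N.
- clamp_pivot (a point): Hinge of the open tub's clamp lever, at (0, -112, 143) mm of the tub; the hinge line runs along the tub's x. Two steel cheeks beside it, 33 mm apart over all, reach 156 mm high.
- clamp_tip (a point): End of the clamp's handle, 110 mm from the pivot: a black round grip of 18 mm diameter covers its outer 65 mm. Open, the handle leans away from the tub (to the tub's -y) 0.95 rad from upright; it is pushed over towards the tub (to +y). At 90 degrees to the handle, less 0.35 rad, a short steel arm 50 mm long with a rubber pad (14 mm wide) stands nearly upright at the tub's wall while open, and comes down flat on the lid's edge when locked.
- clamp (a joint): Clamp angle of the open tub (rad): 0 open, 0.95 dead point (handle upright), 1.30 locked (handle 0.35 past upright, leaning over the tub). A spring presses it back to 0 before the dead point and snaps it to 1.30 by itself beyond; the push takes 4 to 7 N at the grip, square to the handle about 4 N.
- tub2: The other tub, already shut and locked, of the same make: white plastic tub, 200 (x) by 170 (y) by 120 mm high, fixed to the counter; origin at the centre of its underside. Its lid is hinged along its +y rim; its clamp stands outside the middle of its -y wall (all in the tub's own axes; z up).
- lid2 (a joint): Lid angle of the other tub: 0 closed (as it starts), grows as it opens.
- clamp2 (a joint): Clamp angle of the other tub: 0 locked (as it starts), -1.30 open.
- jar_small: Lidded jar, 48 mm diameter, 75 mm high, standing between the tubs; loose, a bystander. Origin at the centre of its underside.
- jar_mid: Lidded glass jar, 76 mm diameter, 120 mm high, behind the tubs; loose, a bystander. Origin at the centre of its underside.
- jar_tall: Lidded glass jar, 84 mm diameter, 150 mm high, to the left; loose, a bystander. Origin at the centre of its underside.
- tin: Low tin, 66 mm diameter, 55 mm high, to the right; loose, a bystander. Origin at the centre of its underside.
- brush: Hand brush lying behind the tubs; loose, a bystander. Origin at the centre of its underside.
- scoop: Steel scoop, 210 mm long, 30 mm high, lying behind the tubs; loose, a bystander. Origin at the centre of its underside.
- tea_box: Carton 70 x 110 x 60 mm, at the right near the robot; loose, a bystander. Origin at the centre of its underside.

How it is judged:
On the way, in this order (a step that is already met when the one before it is completed fails the run):
1. the open tub's lid is pressed fully down while its clamp is still open (value of joint lid below 0.03 rad and value of joint clamp below 0.5 rad), for 0.2 s.
2. the clamp handle has snapped past its dead point into lock, the lid down (value of joint clamp above 1.22 rad and value of joint lid below 0.03 rad), for 0.2 s.
At the end, for the whole second after the job is handed in: The lid is down (within 0.03 rad), the clamp is locked (beyond 1.22 rad) and at rest, the other tub is still shut and locked, and every loose thing rests within 25 mm of where it was (all of step 2 and velocity of joint clamp below 0.1 rad/s and value of joint lid2 below 0.03 rad and value of joint clamp2 above -0.08 rad and distance of each of jar_small, jar_mid, jar_tall, tin, brush, scoop, tea_box from where it was at the start of the episode below 0.025 m and linear speed of each of jar_small, jar_mid, jar_tall, tin, brush, scoop, tea_box below 0.03 m/s); the robot touches nothing.
It fails at once if the lid is lifted farther open (value of joint lid above 1.15 rad).
It fails at once if the clamp is thrown over before the lid is down (value of joint clamp above 0.95 rad and value of joint lid above 0.06 rad).
It fails at once if the other tub is opened or unlocked (value of joint lid2 above 0.1 rad or value of joint clamp2 below -0.35 rad).
It fails at once if a bystander is knocked, carried or lifted (moved over 30 mm) (distance of any of jar_small, jar_mid, jar_tall, tin, brush, scoop, tea_box from where it was at the start of the episode above 0.03 m).
It also fails if it takes over 43 s, if anything falls off the work surface, if the arm or the gripper's body presses on something with over 40 N, if the wrist force passes 120 N, or if a joint passes its speed limit or range.

## Robot

A 6-joint arm with a two-finger parallel gripper is mounted at the origin on the work surface. World frame = base frame: x ahead of the robot, y to its left, z up, the work surface at z = 0. Lengths are in m, angles in rad, forces in N, time in s.
With the tool pointing down it reaches from about 0.275 to 0.75 m from the base axis. Payload 10.2 kg.
Tool frame: the origin (TCP) lies on the centre line of the jaws, within the pads' length; the fingertips stand 19 mm ahead of it and the grasp point (between the pads) is the TCP; z points along the fingers, y is the line along which they close (so a half turn about z gives the same grasp; the last joint's range is limited). The gripper opens to 85 mm and grips with 20 to 120 N. Pads are 22 mm wide; open, the fingers measure 114 mm over their backs; the gripper's body (76 mm by 85 mm) begins 54 mm behind the grasp point. The pads swing forward as they close: fully open they stand 13 mm farther back than shut.
Start: joints at [-1.475, 0.313, 1.498, -0, 1.331, -0.223], TCP at [0.165, -0.499, 0.25] pointing down, gripper open.
Joint ranges: [-2.94, 2.94], [-0.97, 2.17], [0.19, 2.56], [-1.23, 4.37], [0.02, 3.11], [-2.88, 2.88]. Speed limits (rad/s): [2.39, 2.39, 3.01, 3.14, 3.14, 3.14].

## Interface

Orientations are given as [roll, pitch, yaw] about the fixed x, y, z axes, in that order (R = Rz(yaw) Ry(pitch) Rx(roll)).
In Python, from cell import bot gives the robot as it stands.
- The arm moves only by the tool move_arm, never from a script. Its argument "rows" is a list of rows, each an object of numbers: "tx", "ty", "tz": the shift along the tool's x, y, z in mm; "yaw": the turn about the tool's z in degrees; "fingers": the finger opening in mm, from 0 to 85.4. In form: [{"tx": .., "ty": .., "tz": .., "yaw": .., "fingers": ..}, ...]. A call has 1 to 8 rows; each row shifts and turns the commanded pose from where the row before left it, along the tool's axes as they then stand; what a row does not reach is not made up. A row lasts 1/12 s, in which the tool goes at most 41.7 mm and 7.16 degrees, less where a joint would pass 70% of its speed; a pose out of reach is approached as far as the arm can. A call with a gripper value outside its range is refused whole. The fingers move at their own pace and stop on an object; "grip_force" is the grip in N (left out, the last holds). Time passes only in rows, so rows that do not move let the fingers close. It gives the time, the measured TCP pose, the force, the opening and the grip force at its end, in the units of the state.
- bot.read_state(): the state, without advancing time (a new reading comes with each control period).
- bot.snapshot(name): name is "scene" or "top"; returns a dict with "image" (480x640x3 uint8, red, green, blue), "K" (3x3 intrinsics, pixels), "k1" (the pictures are not rectified: a ray, as slopes to the right and down, at radius r is drawn at 1 + k1 r^2 times it, then the intrinsics apply), "extrinsics" (4x4, takes a point from world to camera coordinates). Camera axes: x right, y down, z forward; pixel columns grow to the right and rows downward; lengths in m; the calibration is good to about 2 mm. A picture is of the moment at which its call begins. There is no depth.
- bot.finish_job(): hands the job in; it is judged then, once.
Trained networks look in the newest picture that a camera, given by its name, has taken for a name from the list of things; names that differ only in an ending like _2 or _b are one class to them, and where a whole thing is asked for, a point or a joint stands for the part that bears it (a point fixed in the world has none). Each returns a list of dicts, best first, with "conf" (0 to 1); they miss things now and then, are a little off and sometimes report something else, mostly with a low value. They report only what shows in the picture. A call takes as long as a camera call.
- bot.silhouettes(camera, target): "mask" (480x640 bool, what is visible of it).
- bot.pinpoint(camera, target): "at" ([x, y, z] in m, in world coordinates, good to about 4 mm: a listed point, or the origin of a listed thing).
The state is a dict: "clock": time; "joint_positions": joint angles; "qvel": joint speeds; "effort": joint torques, N m; "tcp_pos": TCP position; "eef_rot": TCP orientation; "force": force on the tool from outside, world axes, zero at the start; "wrist_torque": the same for the moment, N m; "grip_width": opening from 0.0 (shut) to 1.0 (fully open); "grip_force": force on a finger pad.
Only numpy, scipy, OpenCV 4.12 (cv2) and the standard library are available. Lean on these libraries where they do the work, as an engineer would, in place of code of your own. Each camera call takes 0.05 s, during which the arm holds its last target. There are 200 camera calls.

## Working session

There is one attempt and no reset: what is moved stays moved. The work goes in short steps, Python scripts to look and compute and a tool call to move; the robot and the scene stay as the last step left them, time stands still between calls to the robot, and variables do not carry over. Pictures are saved under pics/ and viewed, at most 10 in all, crops included, and the job is handed in when it is done.

Besides the shell and the picture viewer there is one more tool, called after "Request:" as a command line: name --argument value ..., lists and objects as JSON in quotes. move_arm: Moves the arm, as the interface text tells. Its arguments: {"type":"object","properties":{"rows":{"type":"array","items":{"type":"object","properties":{"tx":{"type":"number"},"ty":{"type":"number"},"tz":{"type":"number"},"yaw":{"type":"number"},"fingers":{"type":"number"}}}},"grip_force":{"type":"number"}},"required":["rows"]}

```bash
mkdir -p pics; python3 - <<'E'
from cell import bot
import cv2,numpy as np
s=bot.read_state();print({k:np.round(s[k],3).tolist() for k in s})
for c in("scene","top"):
    p=bot.snapshot(c);cv2.imwrite(f"pics/{c}0.png",p["image"][:,:,::-1])
    print(c,p["K"].tolist(),p["k1"],np.round(p["extrinsics"],3).tolist())
    for t in("tub","tub2","lid_edge","clamp_pivot","clamp_tip","jar_small","jar_mid","jar_tall","tin","tea_box"):
        print(t,[(np.round(d["at"],3).tolist(),round(d["conf"],2)) for d in bot.pinpoint(c,t)][:3])
E
```

```text
{'clock': 0.0, 'joint_positions': [-1.475, 0.313, 1.498, -0.0, 1.331, -0.223], 'qvel': [0.001, -0.0, 0.001, 0.001, 0.0, -0.001], 'effort': [0.001, -41.227, -25.974, -0.0, 0.004, -0.0], 'tcp_pos': [0.165, -0.498, 0.25], 'eef_rot': [-3.14, -0.0, 0.319], 'force': [0.703, -0.224, -0.785], 'wrist_torque': [0.014, 0.012, -0.023], 'grip_force': 0.0, 'grip_width': 0.999}
scene [[600.6803620873523, 0.0, 309.60795438987043], [0.0, 600.6803620873523, 231.9213881187077], [0.0, 0.0, 1.0]] -0.17330809653049717 [[-0.424, 0.905, 0.02, 0.203], [0.64, 0.315, -0.701, -0.247], [-0.641, -0.285, -0.713, 1.876], [0.0, 0.0, 0.0, 1.0]]
tub [([0.53, -0.195, 0.003], 0.81), ([0.556, 0.246, -0.0], 0.68)]
tub2 [([0.53, -0.195, 0.003], 0.81), ([0.556, 0.246, -0.0], 0.68)]
lid_edge [([0.531, -0.216, 0.262], 0.93)]
clamp_pivot [([0.542, -0.304, 0.143], 0.93)]
clamp_tip [([0.562, -0.395, 0.208], 0.92), ([0.633, -0.484, 0.004], 0.57)]
jar_small [([0.54, 0.016, -0.0], 0.58)]
jar_mid [([0.75, 0.023, 0.001], 0.69), ([0.632, -0.485, 0.0], 0.6), ([0.54, 0.016, -0.001], 0.42)]
jar_tall [([0.543, 0.515, -0.002], 0.77)]
tin [
[... 205 characters left out ...]
0, 1.0]] -0.10760941713543129 [[0.013, -1.0, -0.009, 0.02], [-0.996, -0.012, -0.087, 0.538], [0.086, 0.01, -0.996, 1.761], [0.0, 0.0, 0.0, 1.0]]
tub [([0.561, 0.244, -0.004], 0.61), ([0.31, -0.389, 0.0], 0.43)]
tub2 [([0.561, 0.244, -0.004], 0.61), ([0.31, -0.389, 0.0], 0.43)]
lid_edge [([0.531, -0.212, 0.265], 0.72)]
clamp_pivot [([0.548, -0.305, 0.144], 0.62)]
clamp_tip [([0.561, -0.391, 0.204], 0.61)]
jar_small [([0.539, 0.014, -0.0], 0.57)]
jar_mid [([0.753, 0.026, -0.0], 0.59), ([0.561, -0.393, 0.209], 0.18)]
jar_tall [([0.544, 0.513, 0.001], 0.77)]
tin [([0.632, -0.485, -0.005], 0.86), ([0.747, 0.237, 0.001], 0.48)]
tea_box [([0.308, -0.39, -0.0], 0.77), ([0.559, 0.246, -0.005], 0.44)]
```

View pics/scene0.png

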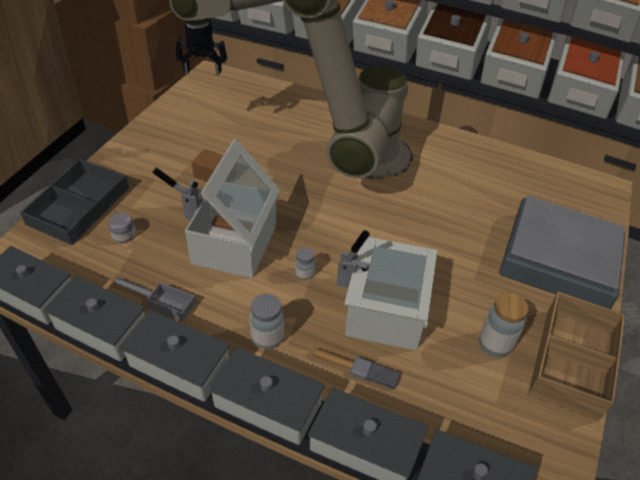

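View pics/top0.png

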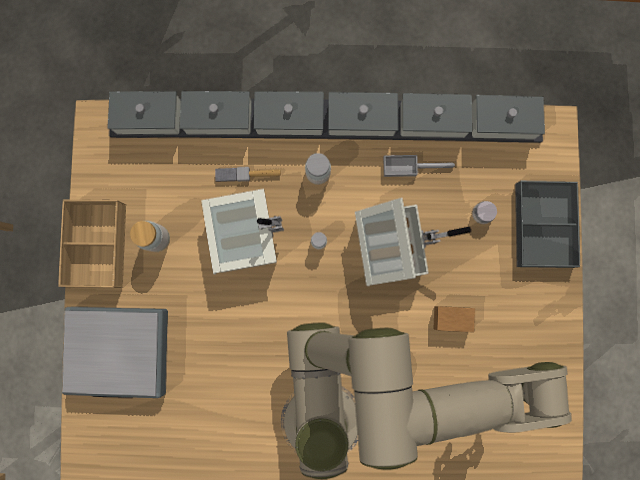

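The scene view shows the open tub in the middle left, with its lid up (free edge around px (215,190)) and its handle tip at (160,175). In the top view its clamp handle runs from (435,237) to (468,231), and the shut tub is at (240,230). The networks agree with both pictures. I'll fit the tub pose next, while I raise and turn the tool.

```bash
cat > h.py <<'E'
from cell import bot
import numpy as np, json, sys
from scipy.optimize import least_squares
def model(p):
    x,y,a,l,c=p; A=np.array([[np.cos(a),-np.sin(a)],[np.sin(a),np.cos(a)]])
    def w(u,v,z): q=A@[u,v];return np.array([x+q[0],y+q[1],z])
    h=c-.95
    return dict(tub=w(0,0,0),clamp_pivot=w(0,-.112,.143),clamp_tip=w(0,-.112+.11*np.sin(h),.143+.11*np.cos(h)),
      lid_edge=w(0,.089-.182*np.cos(l)+.008*np.sin(l),.12+.182*np.sin(l)+.008*np.cos(l)))
def fit(p0=(.53,-.195,.165,.85,0)):
    D=[]
    for c in("scene","top"):
        bot.snapshot(c)
        for t in("tub","clamp_pivot","clamp_tip","lid_edge"):
            m=model(p0)[t]
            for d in bot.pinpoint(c,t):
                if np.linalg.norm(d["at"]-m)<.2 or t!="tub":
                    if d["conf"]>.5:D.append((t,np.array(d["at"])));break
    r=least_squares(lambda p:np.concatenate([model(p)[t]-v for t,v in D]),p0,loss="soft_l1",f_scale=.004)
    print("fit",np.round(r.x,4),[(t,np.round((v-model(r.x)[t])*1000).tolist()) for t,v in D]);return r.x
def loc(p):  # fingertip in tub coordinates mm (tip 19 mm ahead of TCP)
    s=bot.read_state();t=np.array(s["tcp_pos"]);d=t[:2]-p[:2];c,n=np.cos(p[2]),np.sin(p[2])
    print("clock",s["clock"],"tip local",np.round([1000*(c*d[0]+n*d[1]),1000*(-n*d[0]+c*d[1]),1000*t[2]-19],1),
     "yaw to turn(tool,deg)",round(-np.degrees(p[2]+np.pi/2-s["eef_rot"][2]),1),"rot",np.round(s["eef_rot"],3),"F",np.round(s["force"],1),s["grip_width"])
E
python3 -c "
from h import *
p=fit();json.dump(list(p),open('p.json','w'));loc(p)"
```

```text
fit [ 0.5275 -0.1953  0.1761  0.8896 -0.0131] [('tub', [14.0, -111.0, 144.0]), ('clamp_pivot', [-7.0, -2.0, 4.0]), ('clamp_tip', [4.0, 2.0, 0.0]), ('lid_edge', [-1.0, -4.0, -0.0]), ('clamp_pivot', [3.0, 1.0, -1.0]), ('clamp_tip', [-4.0, 641.0, -211.0]), ('lid_edge', [-2.0, 3.0, 0.0])]
clock 1.6 tip local [-410.5 -235.   231.3] yaw to turn(tool,deg) -81.8 rot [-3.142  0.     0.319] F [-0.1  0.5  0.1] 0.9986136906260956
```

Request:
move_arm --rows '[{"tz":-30,"yaw":-7,"fingers":10},{"tz":-30,"yaw":-7,"fingers":10},{"tz":-30,"yaw":-7,"fingers":10},{"tz":-20,"yaw":-7,"fingers":10},{"yaw":-7,"fingers":10},{"yaw":-7,"fingers":10},{"yaw":-7,"fingers":10},{"yaw":-7,"fingers":10}]'

```text
invalid input at $.rows[0]: expected keys tx, ty, tz, yaw, fingers
```

Request:
move_arm --rows '[{"yaw":-7,"fingers":10},{"yaw":-7,"fingers":10},{"yaw":-7,"fingers":10},{"yaw":-4,"fingers":10},{"fingers":10}]'

```text
invalid input at $.rows[0]: expected keys tx, ty, tz, yaw, fingers
```

```bash
python3 -c "
from h import *
p=json.load(open('p.json'));loc(p)"
```

```text
clock 1.6 tip local [-410.5 -235.   231.3] yaw to turn(tool,deg) -81.8 rot [-3.142  0.     0.319] F [-0.1  0.5  0.1] 0.9986136906260956
```

Request:
move_arm --rows '[{"tx":0,"ty":0,"tz":-30,"yaw":-7,"fingers":10},{"tx":0,"ty":0,"tz":-30,"yaw":-7,"fingers":10},{"tx":0,"ty":0,"tz":-30,"yaw":-7,"fingers":10},{"tx":0,"ty":0,"tz":-20,"yaw":-7,"fingers":10},{"tx":0,"ty":0,"tz":0,"yaw":-7,"fingers":10},{"tx":0,"ty":0,"tz":0,"yaw":-7,"fingers":10},{"tx":0,"ty":0,"tz":0,"yaw":-7,"fingers":10},{"tx":0,"ty":0,"tz":0,"yaw":-7,"fingers":10}]'

```text
clock: 2.27
tcp_pos: [0.1645, -0.4985, 0.3603]
eef_rot: [-3.142, 0.0, 1.302]
force: [0.9, -0.2, 0.5]
grip_width: 0.114
grip_force: 0.0
```

Request:
move_arm --rows '[{"tx":0,"ty":0,"tz":0,"yaw":-7,"fingers":10},{"tx":0,"ty":0,"tz":0,"yaw":-7,"fingers":10},{"tx":0,"ty":0,"tz":0,"yaw":-7,"fingers":10},{"tx":0,"ty":0,"tz":0,"yaw":-4,"fingers":10},{"tx":0,"ty":0,"tz":0,"yaw":0,"fingers":10}]'

```text
clock: 2.68
tcp_pos: [0.1645, -0.4985, 0.3603]
eef_rot: [3.142, -0.0, 1.735]
force: [0.1, -0.8, -0.8]
grip_width: 0.116
grip_force: 0.0
```

```bash
sed -i 's/if np.linalg.norm(d\["at"\]-m)<.2 or t!="tub":/if np.linalg.norm(d["at"]-m)<.05:/' h.py; python3 -c "
from h import *
p=fit();json.dump(list(p),open('p.json','w'));loc(p)"
```

```text
fit [ 5.261e-01 -1.959e-01  1.791e-01  8.904e-01 -3.000e-04] [('tub', [2.0, -1.0, 3.0]), ('clamp_pivot', [-3.0, 1.0, -1.0]), ('clamp_tip', [1.0, -2.0, 2.0]), ('lid_edge', [1.0, -0.0, -1.0]), ('clamp_tip', [1.0, -0.0, -0.0]), ('lid_edge', [-3.0, 2.0, -1.0])]
clock 3.1833 tip local [-409.7 -233.3  341.3] yaw to turn(tool,deg) -1.0 rot [ 3.142 -0.     1.732] F [-0.   0.1 -0.2] 0.11921403257259375
```

Request:
move_arm --rows '[{"tx":19,"ty":34,"tz":0,"yaw":-1,"fingers":10},{"tx":19,"ty":34,"tz":0,"yaw":0,"fingers":10},{"tx":19,"ty":34,"tz":0,"yaw":0,"fingers":10},{"tx":19,"ty":34,"tz":0,"yaw":0,"fingers":10},{"tx":19,"ty":34,"tz":0,"yaw":0,"fingers":10},{"tx":19,"ty":34,"tz":0,"yaw":0,"fingers":10},{"tx":19,"ty":34,"tz":0,"yaw":0,"fingers":10},{"tx":19,"ty":34,"tz":0,"yaw":0,"fingers":10}]'

```text
clock: 3.85
tcp_pos: [0.4067, -0.2995, 0.3605]
eef_rot: [3.141, 0.0, 1.75]
force: [0.7, -0.6, 1.1]
grip_width: 0.116
grip_force: 0.0
```

Request:
move_arm --rows '[{"tx":19,"ty":34,"tz":0,"yaw":0,"fingers":10},{"tx":19,"ty":34,"tz":0,"yaw":0,"fingers":10},{"tx":19,"ty":34,"tz":0,"yaw":0,"fingers":10},{"tx":19,"ty":34,"tz":0,"yaw":0,"fingers":10},{"tx":0,"ty":0,"tz":0,"yaw":0,"fingers":10}]'

```text
clock: 4.27
tcp_pos: [0.5292, -0.1977, 0.3596]
eef_rot: [3.141, -0.002, 1.755]
force: [-0.3, -0.2, -0.3]
grip_width: 0.115
grip_force: 0.0
```

```bash
python3 -c "
from h import *
p=json.load(open('p.json'));loc(p)"
```

```text
clock 4.2667 tip local [  2.7  -2.3 340.6] yaw to turn(tool,deg) 0.3 rot [ 3.141e+00 -2.000e-03  1.755e+00] F [-0.3 -0.2 -0.3] 0.11486122204155338
```

Request:
move_arm --rows '[{"tx":0,"ty":0,"tz":25,"yaw":0,"fingers":10},{"tx":0,"ty":0,"tz":25,"yaw":0,"fingers":10},{"tx":0,"ty":0,"tz":25,"yaw":0,"fingers":10},{"tx":0,"ty":0,"tz":10,"yaw":0,"fingers":10},{"tx":0,"ty":0,"tz":8,"yaw":0,"fingers":10},{"tx":0,"ty":0,"tz":8,"yaw":0,"fingers":10},{"tx":-2,"ty":0,"tz":8,"yaw":0,"fingers":10},{"tx":-2,"ty":0,"tz":8,"yaw":0,"fingers":10}]'

```text
clock: 4.93
tcp_pos: [0.5268, -0.2064, 0.2437]
eef_rot: [3.14, 0.001, 1.75]
force: [0.5, 0.1, 1.7]
grip_width: 0.119
grip_force: 0.5
```

Request:
move_arm --rows '[{"tx":-3,"ty":0,"tz":8,"yaw":0,"fingers":10},{"tx":-3,"ty":0,"tz":8,"yaw":0,"fingers":10},{"tx":-3,"ty":0,"tz":8,"yaw":0,"fingers":10},{"tx":-3,"ty":0,"tz":8,"yaw":0,"fingers":10}]'

```text
clock: 5.27
tcp_pos: [0.5287, -0.2182, 0.2106]
eef_rot: [3.142, 0.0, 1.75]
force: [0.5, -0.1, 0.9]
grip_width: 0.121
grip_force: 0.4
```

```bash
python3 -c "
from h import *
p=json.load(open('p.json'));loc(p);fit()"
```

```text
clock 5.2667 tip local [ -1.4 -22.4 191.6] yaw to turn(tool,deg) -0.0 rot [3.142 0.    1.75 ] F [ 0.5 -0.1  0.9] 0.1208962797410386
fit [ 0.5274 -0.1955  0.1767  0.85   -0.0052] [('tub', [2.0, -1.0, 2.0]), ('clamp_pivot', [-6.0, -0.0, 2.0]), ('clamp_tip', [-0.0, 2.0, 0.0]), ('clamp_tip', [2.0, -0.0, -1.0])]
```

Request:
move_arm --rows '[{"tx":-2,"ty":0,"tz":10,"yaw":0,"fingers":10},{"tx":-2,"ty":0,"tz":10,"yaw":0,"fingers":10},{"tx":-2,"ty":0,"tz":10,"yaw":0,"fingers":10},{"tx":-2,"ty":0,"tz":10,"yaw":0,"fingers":10},{"tx":0,"ty":0,"tz":8,"yaw":0,"fingers":10},{"tx":0,"ty":0,"tz":5,"yaw":0,"fingers":10}]'

```text
clock: 6.27
tcp_pos: [0.5297, -0.2256, 0.1566]
eef_rot: [-3.14, -0.001, 1.75]
force: [-0.4, -0.6, 0.4]
grip_width: 0.118
grip_force: 0.3
```

Request:
move_arm --rows '[{"tx":0,"ty":0,"tz":3,"yaw":0,"fingers":10},{"tx":0,"ty":0,"tz":3,"yaw":0,"fingers":10}]'

```text
clock: 6.43
tcp_pos: [0.5301, -0.2256, 0.152]
eef_rot: [-3.141, -0.0, 1.75]
force: [0.1, 0.1, -0.3]
grip_width: 0.117
grip_force: 0.3
```

```bash
python3 -c "
from h import *
p=json.load(open('p.json'));loc(p);fit((.526,-.196,.178,.05,0))
"
```

```text
clock 6.4333 tip local [ -1.4 -29.9 133. ] yaw to turn(tool,deg) 0.0 rot [-3.141 -0.     1.75 ] F [ 0.1  0.1 -0.3] 0.11720559372336185
fit [ 0.5276 -0.1958  0.165   0.0489  0.0203] [('tub', [-1.0, -1.0, 3.0]), ('clamp_pivot', [-3.0, 1.0, -0.0]), ('clamp_tip', [2.0, 2.0, -1.0]), ('lid_edge', [-0.0, -7.0, 0.0]), ('tub', [3.0, 2.0, -1.0])]
```

Request:
move_arm --rows '[{"tx":0,"ty":0,"tz":3,"yaw":0,"fingers":10},{"tx":0,"ty":0,"tz":3,"yaw":0,"fingers":10}]'

```text
clock: 7.1
tcp_pos: [0.5302, -0.2258, 0.1463]
eef_rot: [3.141, 0.001, 1.75]
force: [0.4, -0.9, 0.2]
grip_width: 0.119
grip_force: 0.3
```

Request:
move_arm --rows '[{"tx":0,"ty":0,"tz":2,"yaw":0,"fingers":10},{"tx":0,"ty":0,"tz":0,"yaw":0,"fingers":10}]'

```text
clock: 7.27
tcp_pos: [0.5302, -0.2257, 0.1453]
eef_rot: [3.141, 0.001, 1.75]
force: [-4.0, 1.6, 10.2]
grip_width: 0.119
grip_force: 5.1
```

Request:
move_arm --rows '[{"tx":0,"ty":0,"tz":1,"yaw":0,"fingers":10},{"tx":0,"ty":0,"tz":0,"yaw":0,"fingers":10},{"tx":0,"ty":0,"tz":0,"yaw":0,"fingers":10}]'

```text
clock: 7.52
tcp_pos: [0.5302, -0.2257, 0.1452]
eef_rot: [3.141, 0.001, 1.75]
force: [-6.0, 2.7, 15.6]
grip_width: 0.121
grip_force: 8.4
```

Request:
move_arm --rows '[{"tx":0,"ty":0,"tz":-10,"yaw":0,"fingers":10},{"tx":0,"ty":0,"tz":-30,"yaw":0,"fingers":10},{"tx":0,"ty":0,"tz":-35,"yaw":0,"fingers":10},{"tx":0,"ty":0,"tz":-35,"yaw":0,"fingers":10},{"tx":0,"ty":0,"tz":-35,"yaw":0,"fingers":10},{"tx":0,"ty":0,"tz":-5,"yaw":0,"fingers":10}]'

```text
clock: 8.02
tcp_pos: [0.5312, -0.2263, 0.2997]
eef_rot: [3.135, 0.007, 1.75]
force: [0.7, -0.5, 0.8]
grip_width: 0.117
grip_force: 0.0
```

```bash
python3 -c "
from h import *
import cv2
p=fit((.526,-.196,.175,.0,0));json.dump(list(p),open('p.json','w'));loc(p)
a=bot.snapshot('scene')['image'][120:300,100:320,::-1];cv2.imwrite('pics/a.png',cv2.resize(a,None,fx=3,fy=3))
"
```

```text
fit [ 5.281e-01 -1.961e-01  1.743e-01  4.000e-04 -5.000e-04] [('tub', [1.0, -0.0, 2.0]), ('clamp_pivot', [-7.0, 0.0, -0.0]), ('clamp_tip', [3.0, 2.0, -1.0]), ('lid_edge', [-1.0, -4.0, 0.0]), ('tub', [1.0, 2.0, 2.0])]
clock 8.5167 tip local [ -3.3 -29.4 273.6] yaw to turn(tool,deg) 0.3 rot [-3.141e+00 -1.000e-03  1.750e+00] F [-0.  -0.   0.1] 0.11767445855420555
```

View pics/a.png

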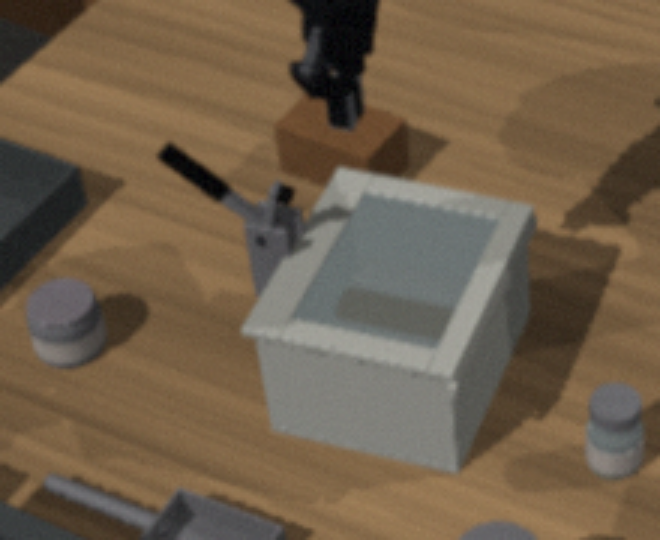

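The picture shows the lid lying flat on the rim. The clamp is still open, with the handle tip at crop px (170,155). Next I go over the handle to its outer side.

Request:
move_arm --rows '[{"tx":-30,"ty":5,"tz":0,"yaw":0,"fingers":10},{"tx":-30,"ty":0,"tz":0,"yaw":0,"fingers":10},{"tx":-30,"ty":0,"tz":0,"yaw":0,"fingers":10},{"tx":-30,"ty":0,"tz":0,"yaw":0,"fingers":10},{"tx":-30,"ty":0,"tz":0,"yaw":0,"fingers":10},{"tx":-30,"ty":0,"tz":0,"yaw":0,"fingers":10},{"tx":-30,"ty":0,"tz":0,"yaw":0,"fingers":10},{"tx":0,"ty":0,"tz":0,"yaw":0,"fingers":10}]'

```text
clock: 9.23
tcp_pos: [0.5716, -0.4362, 0.2901]
eef_rot: [-3.14, -0.002, 1.746]
force: [-0.7, 0.1, -1.7]
grip_width: 0.115
grip_force: 0.0
```

```bash
python3 -c "
from h import *
loc(json.load(open('p.json')))
"
```

```text
clock 9.2333 tip local [   1.2 -244.   271.1] yaw to turn(tool,deg) 0.0 rot [-3.140e+00 -2.000e-03  1.746e+00] F [-0.7  0.1 -1.7] 0.11525327790181875
```

Request:
move_arm --rows '[{"tx":0,"ty":0,"tz":30,"yaw":0,"fingers":10},{"tx":0,"ty":0,"tz":30,"yaw":0,"fingers":10},{"tx":0,"ty":0,"tz":31,"yaw":0,"fingers":10},{"tx":12,"ty":0,"tz":0,"yaw":0,"fingers":10},{"tx":8,"ty":0,"tz":0,"yaw":0,"fingers":10},{"tx":6,"ty":0,"tz":0,"yaw":0,"fingers":10},{"tx":6,"ty":0,"tz":-6,"yaw":0,"fingers":10},{"tx":6,"ty":0,"tz":-6,"yaw":0,"fingers":10}]'

```text
clock: 9.9
tcp_pos: [0.5657, -0.3957, 0.2159]
eef_rot: [3.14, 0.006, 1.749]
force: [1.0, -7.7, 2.9]
grip_width: 0.115
grip_force: 4.3
```

```bash
python3 -c "
from h import *
import cv2
p=json.load(open('p.json'));loc(p)
for c in('scene','top'):
    im=bot.snapshot(c)['image'];print(c,[(np.round(d['at'],3),d['conf']) for d in bot.pinpoint(c,'clamp_tip')])
    if c=='scene':cv2.imwrite('pics/b.png',cv2.resize(im[120:300,100:320,::-1],None,fx=3,fy=3))
"
```

```text
clock 9.9 tip local [   2.4 -203.1  196.9] yaw to turn(tool,deg) 0.2 rot [3.14  0.006 1.749] F [ 1.  -7.7  2.9] 0.11456030577490882
scene [(array([ 0.563, -0.381,  0.219]), 0.94)]
top []
```

View pics/b.png

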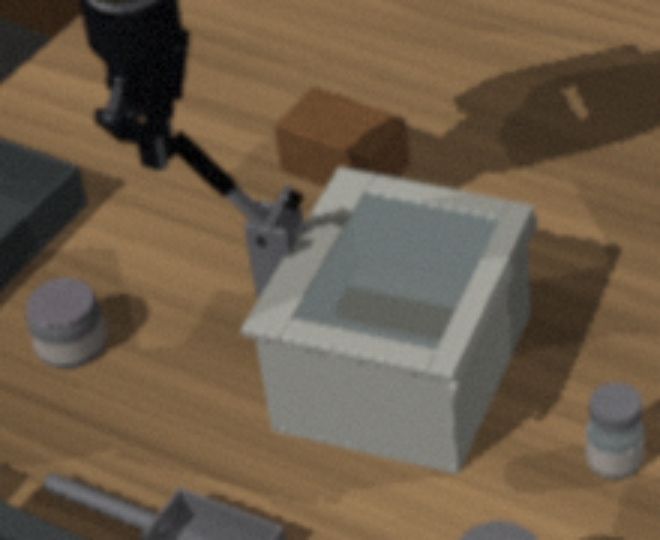

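The fingers are in contact with the handle tip at crop px (180,140). The handle is already moving, at 7.7 N as expected. I carry on along the arc.

Request:
move_arm --rows '[{"tx":7,"ty":0,"tz":-7,"yaw":0,"fingers":10},{"tx":7,"ty":0,"tz":-6,"yaw":0,"fingers":10},{"tx":8,"ty":0,"tz":-5,"yaw":0,"fingers":10},{"tx":8,"ty":0,"tz":-4,"yaw":0,"fingers":10},{"tx":8,"ty":0,"tz":-4,"yaw":0,"fingers":10}]'

```text
clock: 10.52
tcp_pos: [0.5589, -0.3577, 0.2424]
eef_rot: [3.14, 0.005, 1.749]
force: [-0.3, -5.7, 4.8]
grip_width: 0.119
grip_force: 2.6
```

Request:
move_arm --rows '[{"tx":8,"ty":0,"tz":-3,"yaw":0,"fingers":10},{"tx":8,"ty":0,"tz":-2,"yaw":0,"fingers":10},{"tx":8,"ty":0,"tz":-1,"yaw":0,"fingers":10},{"tx":8,"ty":0,"tz":0,"yaw":0,"fingers":10}]'

```text
clock: 10.85
tcp_pos: [0.5531, -0.3241, 0.2463]
eef_rot: [3.141, -0.001, 1.75]
force: [-0.2, -0.7, -0.5]
grip_width: 0.116
grip_force: 0.2
```

```bash
python3 -c "
from h import *
p=json.load(open('p.json'));loc(p)
for c in('scene','top'):
    im=bot.snapshot(c)['image'];print(c,[(np.round(d['at'],3),d['conf']) for d in bot.pinpoint(c,'clamp_tip')])
"
```

```text
clock 10.85 tip local [   2.4 -130.4  227.3] yaw to turn(tool,deg) 0.3 rot [ 3.141e+00 -1.000e-03  1.750e+00] F [-0.2 -0.7 -0.5] 0.11617801783018346
scene [(array([ 0.549, -0.306,  0.253]), 0.69), (array([ 0.745,  0.237, -0.001]), 0.45), (array([ 0.54 , -0.289,  0.13 ]), 0.4)]
top []
```

Request:
move_arm --rows '[{"tx":6,"ty":0,"tz":0,"yaw":0,"fingers":10},{"tx":6,"ty":0,"tz":0,"yaw":0,"fingers":10},{"tx":0,"ty":0,"tz":0,"yaw":0,"fingers":10},{"tx":0,"ty":0,"tz":0,"yaw":0,"fingers":10}]'

```text
clock: 11.38
tcp_pos: [0.5511, -0.313, 0.2463]
eef_rot: [-3.142, -0.0, 1.75]
force: [0.3, 0.7, 0.4]
grip_width: 0.115
grip_force: 0.0
```

Request:
move_arm --rows '[{"tx":-20,"ty":0,"tz":0,"yaw":0,"fingers":10},{"tx":-30,"ty":0,"tz":0,"yaw":0,"fingers":10},{"tx":-30,"ty":0,"tz":-10,"yaw":0,"fingers":10},{"tx":-20,"ty":0,"tz":-20,"yaw":0,"fingers":10},{"tx":0,"ty":-20,"tz":-20,"yaw":0,"fingers":10},{"tx":0,"ty":0,"tz":0,"yaw":0,"fingers":10}]'

```text
clock: 11.88
tcp_pos: [0.5478, -0.418, 0.2996]
eef_rot: [3.139, 0.005, 1.747]
force: [-0.0, 0.5, 0.8]
grip_width: 0.121
grip_force: 0.0
```

```bash
python3 -c "
from h import *
import cv2
p=fit((.526,-.196,.175,.0,1.3));loc(p)
cv2.imwrite('pics/c.png',cv2.resize(bot.snapshot('scene')['image'][:,:,::-1],None,fx=1.25,fy=1.25))
"
```

```text
fit [ 0.5296 -0.1964  0.1429 -0.0086  1.3205] [('tub', [-1.0, -0.0, 3.0]), ('clamp_pivot', [-3.0, 2.0, -1.0]), ('clamp_tip', [2.0, -1.0, -2.0]), ('lid_edge', [-3.0, -4.0, -0.0]), ('tub', [1.0, -1.0, 0.0]), ('clamp_pivot', [2.0, 1.0, 1.0]), ('clamp_tip', [3.0, 1.0, -0.0]), ('lid_edge', [-0.0, 1.0, 0.0])]
clock 12.3833 tip local [ -11.5 -219.1  276.9] yaw to turn(tool,deg) 2.1 rot [-3.141 -0.     1.75 ] F [0.  0.2 0.2] 0.11504161831114994
```

View pics/c.png

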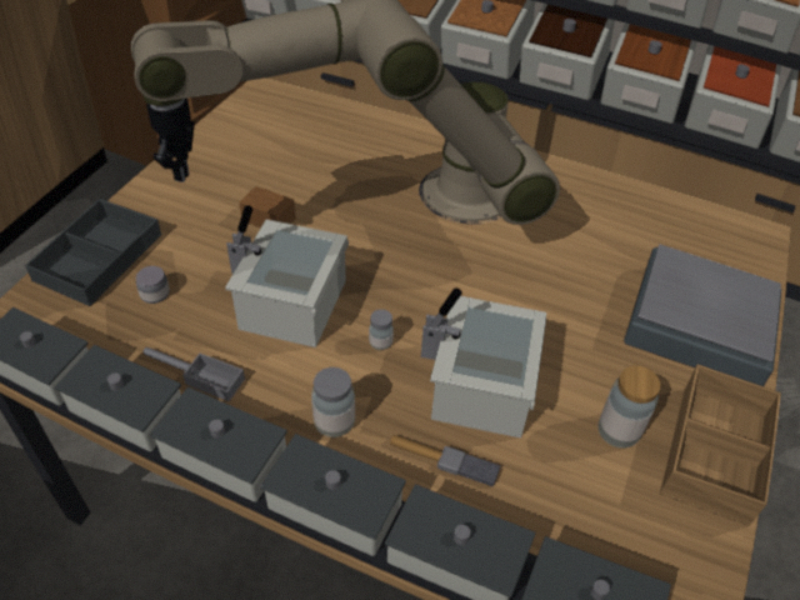

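The clamp handle at px (245,220) leans over the closed lid, in the same posture as the locked tub's. The fitted clamp angle is about 1.32 rad, the gripper is clear, and nothing else has moved.

```bash
python3 -c "
from cell import bot
print(bot.finish_job())"
```

```text
the job is handed in; nothing more can be done
None
```

I pressed the open tub's lid fully down and pushed its clamp past the dead point into lock. From the pictures, nothing else on the counter moved. The arm is clear of everything and the job is handed in; it returned no verdict.

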